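Set a dip probe to its depth mark and lock its cam lever

TASK

Take hold of the orange cam lever on top of the spring-lifted probe leg, slide the head along its rods until the probe is over the open green vial, and push the leg down so that the thin rod enters the vial and the red ring is half sunk, its middle level with the top of the grey head. Without letting the leg leave that mark, turn the cam lever clockwise (seen from above) fully closed. Finish still gripping the lever and leg there - do not let go - and leave the vial and the two capped tubes standing in their wells and the other things where they are.

Things in the scene. Friction and masses are not known exactly. Their poses are not given: they have to be found in the camera images.
- stand: Fixed dip-probe stand: white foot plate 100x210x8 mm, origin centre of its underside, +x to its back, +y to its left along its length, z up. Blue block (32x130 mm, top at z 45 mm) with wells at x 0, y -45, 0, 45 mm, a vial or tube in each, standing on the plate (z 8 mm). Posts 16 mm thick, 206 mm high at x 34, y -95 and 95 mm carry guide rods along y.
- head_top (a point): Centre of the top face of the grey head (64x36x30 mm, its top 195 mm above the worktop), on the leg's axis. The head slides only along stand y, 60 mm either side of the stand's middle, pushed along by moving the lever or leg sideways (about 1 N friction). The leg's axis always stays at stand x 0.
- probe_leg: Vertical aluminium leg 14 mm thick, sliding up and down through the head; probe rod below it, cam lever on top. Starts fully up, lifted by a spring (1.2 N there, 4 N at the mark); let go unlocked, it rises. Stroke 80 mm; the mark comes after 60 mm down. Moves sideways with the head. Origin on its axis, level with head_top when up.
- probe_mark (a point): Middle of the red ring (4 mm high) on the leg: 60 mm above head_top when the leg is fully up, level with it when the leg is at the mark. Thin black lines every 10 mm below it.
- probe_tip (a point): Lower round tip of the probe rod (dark steel, 4 mm thick, 48 mm long). When the leg is up it is 112 mm above the worktop, 24 mm above the vial and tubes; at the mark it is 36 mm down the vial.
- cam_lever (a joint): Cam lever's angle about the leg's vertical axis: 0 open, 1.2 closed (stop), growing clockwise from above; starts at 0 to 0.25. At 0 the tail points 249 deg counter-clockwise from stand +x (right, a bit forward); closed, to the stand's front (-x). From about 0.5 its eccentric cam clamps the leg in the head: a little stiffer to turn (under 0.2 N m), and closed it holds the leg against its spring.
- lever_grip (a point): Grip point of the lever on the leg's axis, 91 mm above the leg's origin (286 mm above the worktop when up). Orange bar 64 mm long, 14 thick, 24 high, underside 13 mm below this point; reaches 49 mm from the axis along its tail, 15 mm the other way. Grip across the 14 mm from above: leg, head and lever then move with the hand, and the lever turns with it about this axis.
- vial: Open vial of green glass, 80 mm tall, 13 mm outside, 10 mm bore, the top 10 mm flared to a mouth 18 mm outside and about 15 mm inside; loose in one of the three wells (which one varies), standing on the foot plate, so its mouth is 88 mm above the worktop. Origin at the centre of its underside, z along it.
- tube_red: Capped blood tube with a red cap, 15 x 15 x 80 mm, loose in another well; not to be disturbed. Origin at the centre of its underside.
- tube_purple: The same with a purple cap, in the remaining well; not to be disturbed.
- lab_timer: Loose white timer lying near by, 62 x 62 x 16 mm; leave alone. Origin at the centre of its underside.
- cup_blue: Loose specimen cup with a blue lid, 54 mm wide, 78 mm high, standing near by; leave alone. Origin at the centre of its underside.

How it is judged:
By the outcome, as a careful person would: the job done as asked, in the order asked, and still so for the second after the job is handed in, while the arm keeps its last pose, push and grip.
It also fails if it takes over 42 s, if anything falls off the work surface, if the arm or the gripper's body presses on something with over 40 N, if the wrist force passes 120 N, or if a joint passes its speed limit or range.

ROBOT

A 7-joint arm with a two-finger parallel gripper is mounted at the origin on a cart in front of the work surface, level with it; the furniture and walls round the work are solid. World frame = base frame: x ahead of the robot, y to its left, z up, the work surface at z = 0. Lengths are in m, angles in rad, forces in N, time in s.
With the tool pointing down it reaches from about 0.425 to 0.825 m from the base axis. Payload 3.6 kg.
Tool frame: the origin (TCP) lies between the finger pads; the fingertips stand 14 mm ahead of it and the grasp point (between the pads) lies 5 mm behind it (env.tcp_to_tips is the distance from the TCP to the fingertips, in m); z points along the fingers, y is the line along which they close (so a half turn about z gives the same grasp; the last joint's range is limited). The gripper opens to 85 mm and grips with 20 to 120 N. Pads are 22 mm wide; open, the fingers measure 114 mm over their backs; the gripper's body (76 mm by 85 mm) begins 54 mm behind the grasp point. The pads swing forward as they close: fully open they stand 13 mm farther back than shut.
Start: joints at [-1.234, 0.615, -0.013, 1.423, 0.008, 1.103, -0.04], TCP at [0.231, 0.607, 0.207] pointing down, gripper open.
Joint ranges: [-3.12, 3.12], [-0.3, 2.06], [-1.34, 1.32], [0.26, 2.42], [-1.36, 4.5], [0.01, 1.98], [-2.84, 2.84]. Speed limits (rad/s): [2.79, 2.79, 3.14, 3.14, 3.14, 3.14, 3.14].

INTERFACE

Orientations are given as a unit quaternion [x, y, z, w].
In Python, from station import env, eoat, solver, snapshot, workorder, readout gives the robot as it stands. Calls block until the motion is done:
- env.goto(position, orientation): joint-space move of the TCP to a pose.
- env.move_straight(position, rotation=None, vel=0.15, f_stop=None): straight line of the TCP; rotation=None keeps the orientation; vel is the mean speed in m/s. With f_stop (N) it stops when the force on the tool has changed by that much, and returns True; else False.
- env.set_joints(angles): joint-space move.
- eoat.grip(opening): finger opening in m; the grip force is fixed at half the most; returns when the fingers have stopped.
- env.hold(seconds).
- solver.solve_ik(position, orientation): joint angles nearest the present ones, or None.
- snapshot(name): name is "scene" or "top" or "wrist"; returns a dict with "pixels" (480x640x3 uint8, red, green, blue), "vertical_fov" (degrees; the focal length in pixels is half the picture's height over the tangent of half this angle, whatever the lens; pixels are square), "cx", "cy" (the principal point, pixels), "D" ([k1, k2, p1, p2, k3] as OpenCV has them; the pictures are not rectified), "xyz" and "attitude" of the camera in the world; the wrist camera has in their place "hand_eye" (4x4, takes a point from camera to tool coordinates, whose origin is the TCP and whose axes are the flange's). Camera axes: x right, y down, z forward; pixel columns grow to the right and rows downward; lengths in m; the calibration is good to about 2 mm. A picture is of the moment at which its call begins: read the wrist's pose just before it. There is no depth.
A pose or a line that the arm cannot do raises env.Unreachable and nothing moves.
- workorder.hand_in(): hands the job in; it is judged then, once.
Readings, each from a call of its own:
- readout.current_t(): time.
- readout.current_qpos(): joint angles.
- readout.current_joint_vel(): joint speeds.
- readout.current_effort(): joint torques, N m.
- readout.current_eef_pos(): TCP position.
- readout.current_ee_rot(): TCP orientation.
- readout.current_ft_force(): force on the tool from outside, world axes, zero at the start.
- readout.current_moment(): the same for the moment, N m.
- readout.current_opening(): finger opening in m.
- readout.current_finger_force(): force on a finger pad.
Only numpy, scipy, OpenCV 4.12 (cv2) and the standard library are available. Lean on these libraries where they do the work, as an engineer would, in place of code of your own. Each camera call takes 0.05 s, during which the arm holds its last target. There are 200 camera calls.

## Working session

There is one attempt and no reset: what is moved stays moved. The work goes in short steps, each a Python script; the robot and the scene stay as the last script left them, time stands still between calls to the robot, and variables do not carry over. Pictures are saved under pics/ and viewed, at most 10 in all, crops included, and the job is handed in when it is done.

```bash
ls; mkdir -p pics; cat > h.py <<'E'
import numpy as np, cv2, pickle
from station import env, eoat, solver, snapshot, workorder, readout
from scipy.spatial.transform import Rotation as R
E
python3 - <<'E'
from h import *
for n in ("scene","top"):
    s=snapshot(n); pickle.dump(s,open(f"pics/{n}.pkl","wb"))
    cv2.imwrite(f"pics/{n}0.png",s["pixels"][:,:,::-1])
    print({k:v for k,v in s.items() if k!="pixels"})
print(readout.current_t(),readout.current_ee_rot(),readout.current_eef_pos(),readout.current_ft_force())
E
```

```text
pics
{'vertical_fov': 49.07494368380137, 'cx': 322.8902517291414, 'cy': 237.76267121442754, 'D': array([-0.11915442,  0.        ,  0.        ,  0.        ,  0.        ]), 'xyz': array([ 0.03464307, -0.34437139,  0.86880516]), 'attitude': array([ 0.8726214 , -0.28334778,  0.12819629, -0.37657887])}
{'vertical_fov': 54.515588489837185, 'cx': 323.46943054239716, 'cy': 235.47167276461255, 'D': array([0.03246452, 0.        , 0.        , 0.        , 0.        ]), 'xyz': array([0.41788371, 0.23132853, 1.04180402]), 'attitude': array([-0.70149979,  0.71210338, -0.02118221,  0.01892444])}
0.1 [ 1.80871199e-01  9.83506129e-01 -1.12556592e-03 -1.90026274e-04] [0.23101918 0.60678283 0.20595403] [ 0.26528371 -0.15307298  0.48883438]
```

View pics/scene0.png

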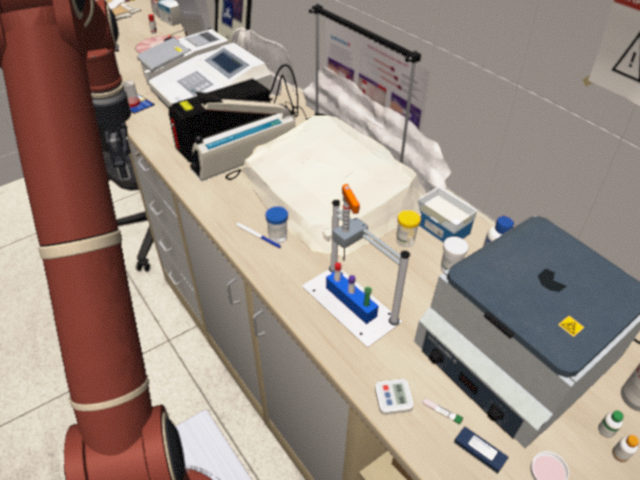

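View pics/top0.png

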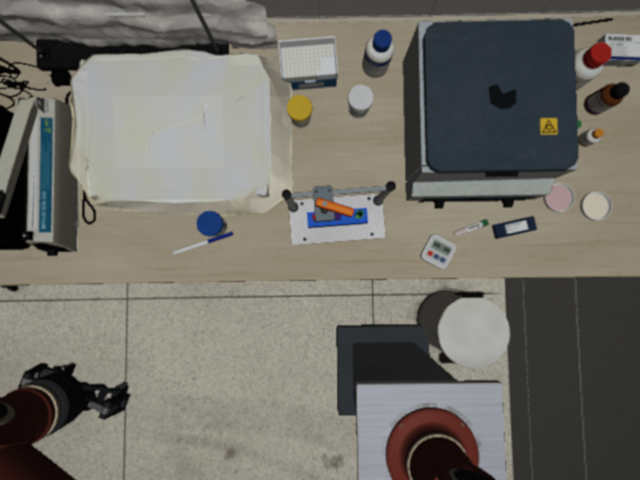

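The scene picture shows the head at the left end, above the red tube near (347,235). The orange lever is at (351,198), and the order left to right is red, purple, green, with the vial at (367,295). The top view shows the foot plate at about (338,220) and the lever from (318,203) to (362,213). I'll enlarge both.

```bash
python3 - <<'E'
import pickle,cv2,numpy as np
t=pickle.load(open("pics/top.pkl","rb"))["pixels"];s=pickle.load(open("pics/scene.pkl","rb"))["pixels"]
a=cv2.resize(t[172:252,280:400],None,fx=6.6,fy=6.6,interpolation=2)
cv2.imwrite("pics/tcrop.png",a[:,:,::-1])
b=cv2.resize(s[175:350,295:420],None,fx=3.4,fy=3.4,interpolation=2)
cv2.imwrite("pics/scrop.png",b[:,:,::-1])
E
```

```text
(no output)
```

View pics/tcrop.png

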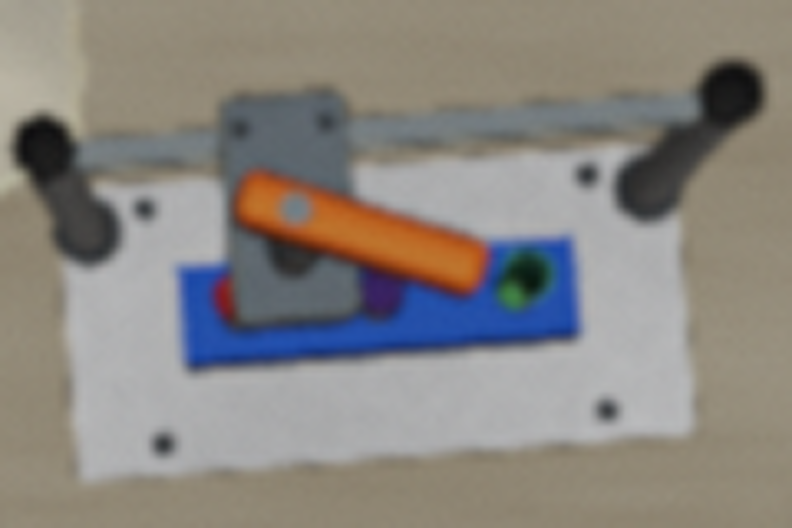

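View pics/scrop.png

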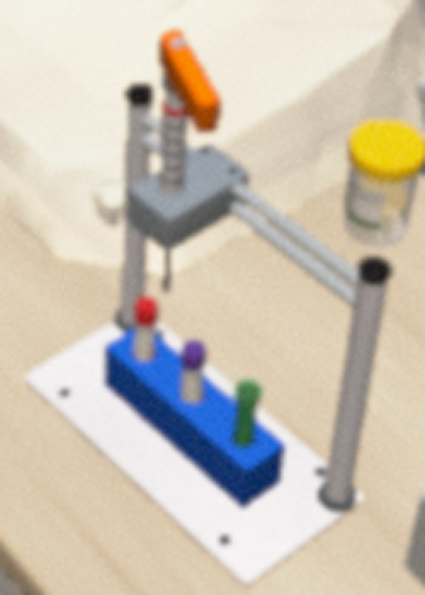

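The top crop shows the axis dot at (296,208), the lever tail pointing right and slightly forward, and the vial mouth at (525,278). The post tops are at (43,148) and (732,92). The scene crop confirms that the vial is at the right well, with the leg up and its ring visible. Next I'll fit the stand pose from both views.

```bash
cat >> h.py <<'E'
def K(s):
    f=240/np.tan(np.radians(s["vertical_fov"]/2)); return np.array([[f,0,s["cx"]],[0,f,s["cy"]],[0,0,1]])
def campose(s,tcp=None):
    if "hand_eye" in s:
        T=np.eye(4);T[:3,:3]=R.from_quat(tcp[1]).as_matrix();T[:3,3]=tcp[0];T=T@s["hand_eye"];return T[:3,:3],T[:3,3]
    return R.from_quat(s["attitude"]).as_matrix(),s["xyz"]
def proj(s,P,tcp=None):
    A,c=campose(s,tcp); q=(np.atleast_2d(P)-c)@A
    return cv2.projectPoints(q,np.zeros(3),np.zeros(3),K(s),np.array(s["D"]))[0][:,0]
def back(s,uv,z,tcp=None):
    A,c=campose(s,tcp); n=cv2.undistortPoints(np.array([[uv]],float),K(s),np.array(s["D"]))[0,0]
    d=A@np.array([n[0],n[1],1]); return c+d*(z-c[2])/d[2]
E
cat > fit.py <<'E'
from h import *
from scipy.optimize import least_squares
T,S=(pickle.load(open(f"pics/{n}.pkl","rb")) for n in("top","scene"))
tp=lambda p:(np.array(p)+.5)/6.6-.5+[280,172]
sp=lambda p:(np.array(p)+.5)/3.4-.5+[295,175]
t=[((43,148),(34,95,206)),((732,92),(34,-95,206)),((178,267),(16,65,45)),((572,238),(16,-65,45)),((579,333),(-16,-65,45)),((190,368),(-16,65,45)),((690,435),(-50,-105,8)),((80,480),(-50,105,8)),((525,275),(0,-45,88))]
c=[((139,93),(34,95,206)),((373,270),(34,-95,206)),((107,345),(-16,65,45)),((245,478),(-16,-65,45)),((281,447),(16,-65,45)),((25,378),(-50,105,8)),((248,582),(-50,-105,8)),((362,497),(50,-105,8)),((248,388),(0,-45,88))]
def W(v,P):
    P=np.array(P)/1e3; a=v[2]; M=np.array([[np.cos(a),-np.sin(a),0],[np.sin(a),np.cos(a),0],[0,0,1]]); return P@M.T+[v[0],v[1],0]
def res(v,w=(1,1)):
    r=[]
    if w[0]: r.append(proj(T,W(v,[q for _,q in t]))-np.array([tp(p) for p,_ in t]))
    if w[1]: r.append(proj(S,W(v,[q for _,q in c]))-np.array([sp(p) for p,_ in c]))
    return np.vstack(r).ravel()
for w in((1,1),(1,0),(0,1)):
    o=least_squares(res,[.46,.2,0],args=(w,),loss="soft_l1"); print(w,o.x.round(4)); print(res(o.x,w).reshape(-1,2).round(1).tolist())
    if w==(1,1): v=o.x
Rz=np.array([[np.cos(v[2]),-np.sin(v[2])],[np.sin(v[2]),np.cos(v[2])]])
ax=back(T,tp((296,208)),.297); print("axis",ax,"stand",Rz.T@(ax[:2]-v[:2]))
a=back(T,tp((245,197)),.297);b=back(T,tp((480,268)),.297);d=Rz.T@(b-a)[:2];print("len",np.hypot(*d),"dir in stand deg",np.degrees(np.arctan2(d[1],d[0]))%360)
E
python3 fit.py
```

```text
(1, 1) [0.5137 0.1972 0.0623]
[[0.3, -0.2], [0.7, 0.2], [0.1, -0.1], [0.7, -0.3], [0.9, 0.1], [-0.6, -0.6], [1.6, -0.1], [-0.2, 0.3], [0.8, 0.1], [-0.2, -0.8], [-0.1, -0.9], [-1.4, 0.2], [-0.2, -1.8], [0.8, -0.6], [-1.2, -1.2], [-1.1, 0.2], [0.7, -0.4], [-0.6, 0.8]]
(1, 0) [0.5136 0.1982 0.0639]
[[-0.3, -0.1], [0.2, 0.2], [-0.3, 0.0], [0.2, -0.3], [0.4, 0.1], [-1.0, -0.5], [1.2, -0.2], [-0.6, 0.5], [0.3, 0.1]]
(0, 1) [0.5136 0.1959 0.0601]
[[0.2, -0.5], [0.3, -0.3], [-1.1, 0.6], [0.1, -1.3], [1.1, -0.1], [-0.8, -0.9], [-0.8, 0.7], [1.0, 0.1], [-0.2, 1.2]]
axis [0.5122696  0.22630935 0.297     ] stand [0.00039142 0.02910947]
len 0.05976994443210914 dir in stand deg 248.68343760887242
```

```bash
cat >> h.py <<'E'
SX,SY,YAW=.5137,.1975,.0625
def stw(x,y,z=0): c,s=np.cos(YAW),np.sin(YAW); return np.array([SX+c*x-s*y,SY+s*x+c*y,z])
def ori(a): # tool x at world heading a (rad), z down
    c,s=np.cos(a),np.sin(a); return R.from_matrix(np.array([[c,s,0],[s,-c,0],[0,0,-1]])).as_quat()
def head(th,flip): return np.radians(249)-th+YAW+np.pi*flip
E
python3 - <<'E'
from h import *
for flip in(0,1):
  for nm,p,th in(("above",stw(0,.029,.37),0),("grip",stw(0,.029,.281),0),("over",stw(0,-.045,.281),0),("down",stw(0,-.045,.221),0),("closed",stw(0,-.045,.221),1.2)):
    q=solver.solve_ik(p,ori(head(th,flip))); print(flip,nm,None if q is None else np.round(q,2))
print(solver.solve_ik([.28,.55,.42],readout.current_ee_rot()))
E
```

```text
0 above [-0.25  0.37 -0.31  1.39  0.11  1.39  2.27]
0 grip [-0.22  0.43 -0.36  1.57  0.16  1.17  2.23]
0 over [-0.12  0.39 -0.31  1.63  0.13  1.15  2.38]
0 down [-0.09  0.45 -0.35  1.72  0.17  1.01  2.34]
0 closed [-0.34  0.43  0.01  1.73 -0.01  0.99  1.32]
1 above [-0.75  0.38  0.46  1.41 -0.17  1.39 -0.59]
1 grip [-0.74  0.43  0.44  1.58 -0.2   1.17 -0.57]
1 over [-0.66  0.4   0.49  1.64 -0.2   1.15 -0.42]
1 down [-0.63  0.46  0.46  1.74 -0.23  1.   -0.4 ]
1 closed [-0.8   0.51  0.73  1.74 -0.38  1.04 -1.44]
[-1.13380395e+00  4.62139057e-01 -3.00149461e-03  1.10289710e+00
  1.53253931e-03  1.57883299e+00  7.05701748e-02]
```

```bash
python3 - <<'E'
from h import *
env.goto([.28,.55,.42],readout.current_ee_rot())
env.goto(stw(0,.029,.38),ori(head(0,1)))
tcp=(readout.current_eef_pos(),readout.current_ee_rot())
s=snapshot("wrist");pickle.dump((s,tcp),open("pics/w1.pkl","wb"));cv2.imwrite("pics/w1.png",s["pixels"][:,:,::-1])
t=snapshot("top");pickle.dump(t,open("pics/top1.pkl","wb"))
print(readout.current_t(),tcp,readout.current_qpos().round(2),readout.current_opening())
print(proj(s,np.array([stw(0,.029,.297),stw(34e-3,-.095,.206),stw(0,-.045,.088)]),tcp))
E
```

```text
2.5833 (array([0.51124737, 0.22864685, 0.37975447]), array([ 8.04827640e-01,  5.93508257e-01,  4.05566121e-05, -6.45866486e-04])) [-0.72  0.37  0.41  1.39 -0.15  1.41 -0.61] 0.08531285692275214
[[323.55123469 235.16170598]
 [403.83900727 315.76193477]
 [344.86603538 244.00552824]]
```

View pics/w1.png

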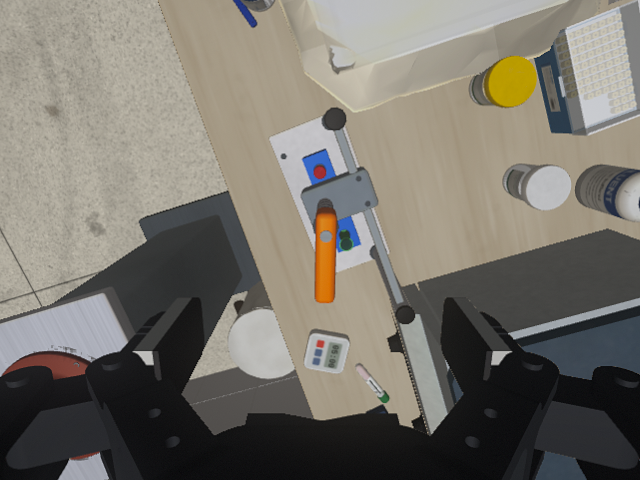

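The wrist view shows the lever lying along the tool axis, with its dot at (325,237) against a predicted (323.6,235.2), and the fingers clear either side. Next I refine the axis and heading, then descend and grip.

```bash
python3 - <<'E'
from h import *
s,tcp=pickle.load(open("pics/w1.pkl","rb"))
P=s["pixels"].astype(int);m=((P[...,0]>170)&(P[...,1]>70)&(P[...,1]<160)&(P[...,2]<70)).astype(np.uint8);m[:,:290]=0;m[:,360:]=0;m[:190]=0;m[310:]=0
ys,xs=np.nonzero(m)
top=back(s,(325.5,237),.297,tcp);print("dot",top)
v=[back(s,(np.median(xs[ys==r]),r),.297,tcp)[:2] for r in range(222,296,4) if not 228<=r<=246]
d=np.polyfit([p[1] for p in v],[p[0] for p in v],1)[0];h=np.degrees(np.arctan2(-1,-d))%360
th=np.radians(249)-(np.radians(h)-YAW)
c=np.array([SX,SY]);u=np.array([np.cos(YAW),np.sin(YAW)]);e=(top[:2]-c);print("heading",h,"theta",th,"stand",e@u,e@[-u[1],u[0]])
for n,p in(("red",(320,172)),("p0",(334,118)),("p1",(405,313)),("vial",(347,240))):
  z={"red":.088,"vial":.088}.get(n,.206);q=back(s,p,z,tcp)[:2]-c;print(n,q@u,q@[-u[1],u[0]])
E
```

```text
dot [0.5127349  0.22488154 0.297     ]
heading 251.90678385947544 theta 0.011767051008325424 stand 0.0007470142840063762 0.027388356702824773
red 0.002680073323382213 0.04588915213418588
p0 0.034563325342546795 0.0954577508836308
p1 0.03588063390557928 -0.0926681385654162
vial 0.004091728710465853 -0.041196730320977745
```

```bash
python3 - <<'E'
from h import *
o=ori(head(.01,1)); p=stw(.0004,.028,.281)
env.goto(stw(.0004,.028,.36),o)
f0=readout.current_ft_force(); print(f0)
print(env.move_straight(p,o,vel=.1,f_stop=8))
print(readout.current_eef_pos(),readout.current_ft_force()-f0)
eoat.grip(.0)
env.hold(.2)
print(readout.current_t(),readout.current_opening(),readout.current_finger_force(),readout.current_eef_pos(),p,readout.current_ft_force()-f0,readout.current_moment())
E
```

```text
[ 0.03491688  0.1877337  -0.16617804]
False
[0.51293704 0.22560953 0.28179366] [-0.42409003  0.82558746 -0.74477677]
4.7417 -1.8155604674610877e-05 0.0 [0.5123395  0.22546752 0.28100704] [0.51235036 0.22547031 0.281     ] [-0.66870863  0.11898341  0.03340383] [ 0.01921632 -0.00935086  0.00767836]
```

```bash
python3 - <<'E'
from h import *
s=snapshot("scene");w=snapshot("wrist");pickle.dump((s,w),open("pics/m.pkl","wb"))
a=cv2.resize(s["pixels"][100:350,270:430],None,fx=2.2,fy=2.2,interpolation=2)
b=cv2.resize(w["pixels"],None,fx=.65,fy=.65)
c=np.zeros((560,800,3),np.uint8);c[:550,:352]=a;c[:312,360:776]=b
cv2.imwrite("pics/m.png",c[:,:,::-1])
E
```

```text
(no output)
```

View pics/m.png

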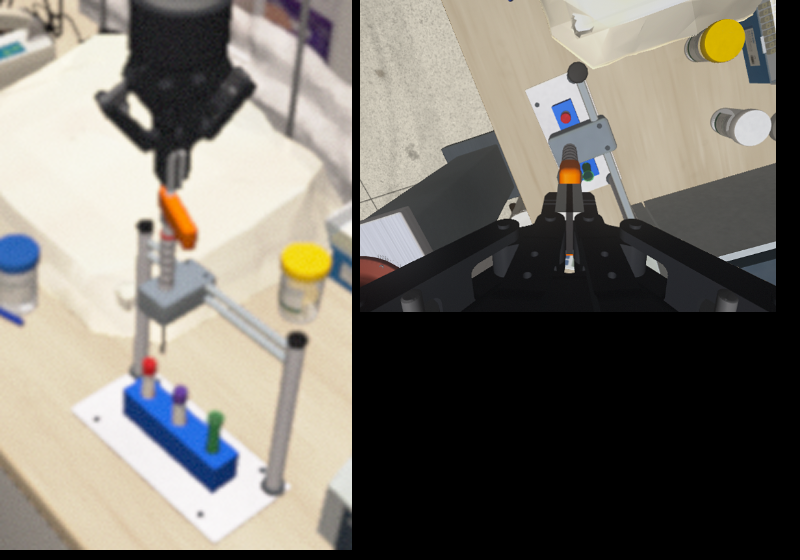

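The scene view shows the closed fingertips ending at about (349,184) full-frame, just above or behind the lever, so nothing is gripped and nothing has moved. I'll compare this with the projected TCP.

```bash
python3 - <<'E'
from h import *
s,w=pickle.load(open("pics/m.pkl","rb"))
tcp=(readout.current_eef_pos(),readout.current_ee_rot());print(tcp,env.tcp_to_tips)
for z in(.267,.281,.297,.32,.34): print(z,proj(s,[*tcp[0][:2],z]),(proj(s,[*tcp[0][:2],z])-[270,100])*2.2)
print("dot pred",(proj(s,stw(0,.028,.297))-[270,100])*2.2)
print(w["hand_eye"])
for z in(-.005,0,.014):print("wrist",z,proj(w,(np.array(tcp[0])+[0,0,-z]),tcp)*.65+[360,0])
T=pickle.load(open("pics/top1.pkl","rb"));print(proj(T,stw(0,.028,.297)))
E
```

```text
(array([0.51235633, 0.22545526, 0.28096938]), array([ 8.08981225e-01,  5.87834481e-01, -2.02952953e-05,  1.28968926e-06])) 0.014
0.267 [[346.19083012 200.5222803 ]] [[167.61982626 221.14901665]]
0.281 [[346.50244215 194.466456  ]] [[168.30537273 207.8262032 ]]
0.297 [[346.86525618 187.39874472]] [[169.10356359 192.27723838]]
0.32 [[347.39960511 176.95608849]] [[170.27913124 169.30339467]]
0.34 [[347.87686335 167.5949889 ]] [[171.32909938 148.70897557]]
dot pred [[168.71679431 192.46124095]]
[[-9.25752919e-05 -9.63341148e-01 -2.68279377e-01  6.79543310e-02]
 [ 9.99999992e-01 -6.74691184e-05 -1.02801466e-04  3.18408282e-04]
 [ 8.09323089e-05 -2.68279385e-01  9.63341147e-01 -1.67666483e-01]
 [ 0.00000000e+00  0.00000000e+00  0.00000000e+00  1.00000000e+00]]
wrist -0.005 [[568.80980911 185.08883327]]
wrist 0 [[568.82245294 182.28058662]]
wrist 0.014 [[568.85450535 175.16191053]]
[[324.96466666 203.28007157]]
```

```bash
python3 - <<'E'
from h import *
s,w=pickle.load(open("pics/m.pkl","rb"))
T=snapshot("top")
a=cv2.resize(s["pixels"][150:230,315:385],None,fx=5,fy=5,interpolation=2)
b=cv2.resize(w["pixels"][215:345,265:385],None,fx=3.4,fy=3.4,interpolation=2)
c=np.zeros((560,800,3),np.uint8);c[:400,:350]=a;c[:b.shape[0],360:360+b.shape[1]]=b
cv2.imwrite("pics/m2.png",c[:,:,::-1])
E
```

```text
(no output)
```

View pics/m2.png

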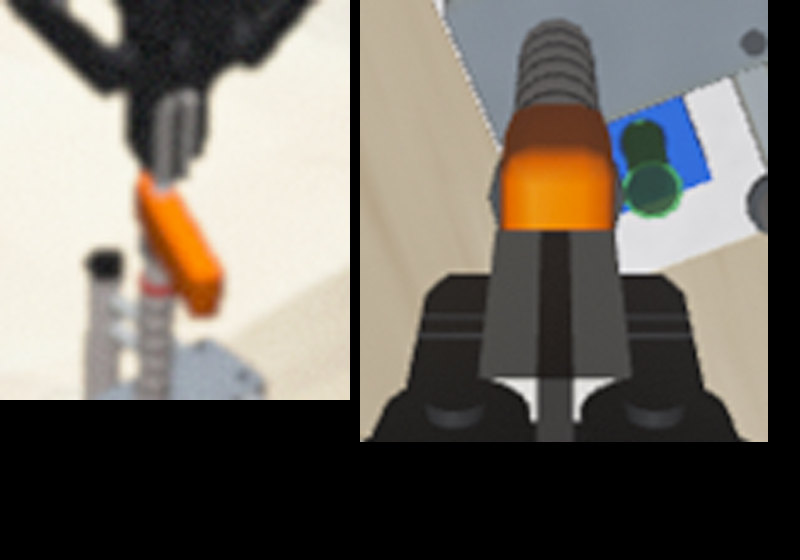

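```bash
python3 - <<'E'
from h import *
s,w=pickle.load(open("pics/m.pkl","rb"))
H=np.linalg.inv(w["hand_eye"])
def pw(p): 
    q=H@np.array([*p,1]); return cv2.projectPoints(q[:3].reshape(1,3),np.zeros(3),np.zeros(3),K(w),np.array(w["D"]))[0].ravel()
for z in(-.04,-.03,-.016,-.005,.014): print(z,[(pw((x,y,z))-[265,215])*3.4+[360,0] for x,y in((.011,0.007),(0,.007))])
print("lever end top",[(pw((.015,y,-.016))-[265,215])*3.4+[360,0] for y in(-.007,.007)],"bottom",[(pw((.015,y,.008))-[265,215])*3.4+[360,0] for y in(-.007,.007)])
print(readout.current_opening(),readout.current_finger_force(),readout.current_ft_force())
E
```

```text
-0.04 [array([619.40687376, 270.25371307]), array([618.03345704, 367.99445569])]
-0.03 [array([615.12739155, 232.39749903]), array([613.92680539, 324.64881907])]
-0.016 [array([609.9935675 , 186.98710129]), array([608.98510727, 272.49362904])]
-0.005 [array([606.52424685, 156.30183648]), array([605.63620973, 237.15171742])]
0.014 [array([601.44134007, 111.34778199]), array([600.71600041, 185.23123517])]
lever end top [array([491.6424903 , 155.11692062]), array([610.36903468, 155.10981718])] bottom [array([499.4600756 ,  96.36092335]), array([603.22397683,  96.35417859])]
-0.00037769905344334735 0.0 [ 1.02408714 -0.58192875  0.45831862]
```

```bash
python3 - <<'E'
from h import *
w,tcp=pickle.load(open("pics/w1.pkl","rb"))
H=np.linalg.inv(w["hand_eye"])
def pw(p): 
    q=H@np.array([*p,1]); return cv2.projectPoints(q[:3].reshape(1,3),np.zeros(3),np.zeros(3),K(w),np.array(w["D"]))[0].ravel().round(0)
for z in(-.06,-.05,-.04,-.03,-.02,0,.001): print(z,[pw((x,y,z)) for x,y in((.011,0.0425),(-.011,.0425),(.011,.057))])
f=pickle.load(open("pics/w1.pkl","rb"))[0]["pixels"]
s,w2=pickle.load(open("pics/m.pkl","rb"))
c=np.zeros((600,800,3),np.uint8)
c[:280,:640]=cv2.resize(f[270:410,140:460],None,fx=2,fy=2,interpolation=2)
c[300:580,:640]=cv2.resize(w2["pixels"][250:390,160:480],None,fx=2,fy=2,interpolation=2)
cv2.imwrite("pics/m3.png",c[:,:,::-1])
E
```

```text
-0.06 [array([464., 322.]), array([457., 386.]), array([512., 322.])]
-0.05 [array([453., 307.]), array([447., 367.]), array([498., 307.])]
-0.04 [array([444., 294.]), array([439., 351.]), array([486., 294.])]
-0.03 [array([436., 283.]), array([432., 337.]), array([475., 283.])]
-0.02 [array([429., 274.]), array([425., 324.]), array([466., 274.])]
0 [array([417., 257.]), array([414., 303.]), array([450., 257.])]
0.001 [array([417., 256.]), array([414., 302.]), array([449., 256.])]
```

View pics/m3.png

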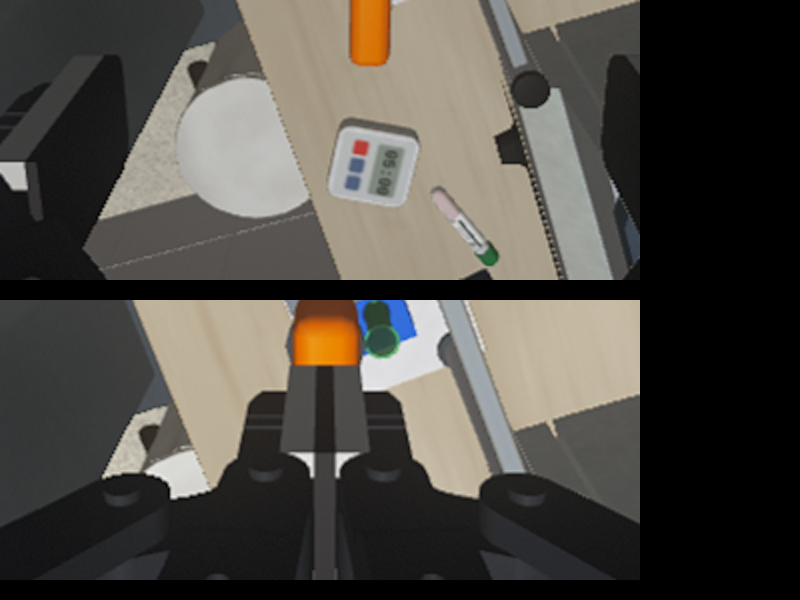

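Both the open and closed fingertips appear about 44 mm further back along the tool than the stated tip offset. The open tips in w1 are at row ~298 where 256 was expected, and the closed tips are at z≈0.31 where 0.267 was expected. So the grip has to be made with the TCP about 44 mm lower. I'll open, descend while watching the force, and grip.

```bash
python3 - <<'E'
from h import *
for p,th in((stw(.0004,.028,.237),.01),(stw(0,-.045,.237),.01),(stw(0,-.045,.177),.01),(stw(0,-.045,.177),1.2)): print(np.round(solver.solve_ik(p,ori(head(th,1))),2))
o=ori(head(.01,1)); p=stw(.0004,.028,.237)
eoat.grip(.085)
f0=readout.current_ft_force()
print(env.move_straight(p,o,vel=.06,f_stop=6),readout.current_eef_pos(),readout.current_ft_force()-f0)
eoat.grip(.0); env.hold(.2)
print(readout.current_t(),readout.current_opening(),readout.current_finger_force(),readout.current_eef_pos(),p,readout.current_ft_force()-f0,readout.current_moment())
tcp=(readout.current_eef_pos(),readout.current_ee_rot());w=snapshot("wrist");s=snapshot("scene");pickle.dump((s,w,tcp),open("pics/g.pkl","wb"))
E
```

```text
[-0.71  0.46  0.39  1.66 -0.19  1.06 -0.57]
[-0.6   0.43  0.4   1.71 -0.19  1.04 -0.45]
[-0.58  0.5   0.38  1.8  -0.23  0.89 -0.41]
[-0.75  0.54  0.65  1.8  -0.4   0.93 -1.43]
False [0.51268043 0.22551299 0.23728797] [-0.3978878  -1.13766336  0.50992552]
7.4417 0.014104910925875505 58.469207882881165 [0.5126467  0.22541915 0.2372343 ] [0.51235036 0.22547031 0.237     ] [0.99130298 0.33298744 1.57295883] [-0.10124428 -0.08490486  0.01483437]
```

Gripped: the opening is 14.1 mm and the pad force 58 N. Now I slide the head over to the vial.

```bash
python3 - <<'E'
from h import *
o=ori(head(.01,1)); p=stw(.0004,-.045,readout.current_eef_pos()[2])
print(env.move_straight(p,o,vel=.06,f_stop=15)); env.hold(.2)
tcp=(readout.current_eef_pos(),readout.current_ee_rot());w=snapshot("wrist");s=snapshot("scene");T=snapshot("top");pickle.dump((s,w,T,tcp),open("pics/v.pkl","wb"))
print(readout.current_t(),tcp,p,readout.current_ft_force(),readout.current_opening())
a=cv2.resize(s["pixels"][180:320,320:420],None,fx=4.2,fy=4.2,interpolation=2)
b=cv2.resize(T["pixels"][170:250,290:390],None,fx=3.6,fy=3.6,interpolation=2)
c=np.zeros((600,800,3),np.uint8);c[:588,:420]=a;c[:288,430:790]=b
cv2.imwrite("pics/v.png",c[:,:,::-1])
for z in(.088,.112,.145,.195,.255):print(z,(proj(s,stw(0,-.045,z))-[320,180])*4.2)
E
```

```text
False
9.2583 (array([0.51718545, 0.15239338, 0.2372599 ]), array([8.08985320e-01, 5.87828721e-01, 1.04472447e-04, 3.68545596e-04])) [0.51690989 0.15261285 0.2371912 ] [ 2.56132067 -0.81614533  1.33536399] 0.014527170451216216
0.088 [[197.09442013 459.61471014]]
0.112 [[200.66750713 425.26416202]]
0.145 [[205.75668645 376.13425802]]
0.195 [[213.87888909 297.22133745]]
0.255 [[224.33059981 194.74745774]]
```

View pics/v.png

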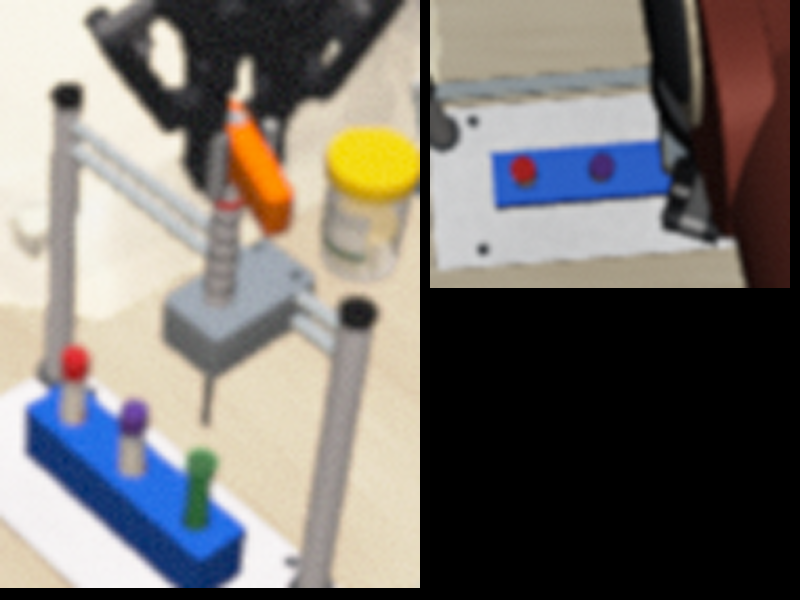

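The scene crop shows the tip at (206,424), in line with the vial mouth at (202,460) to under 1 mm, with the ring at (229,205). To get the zero reference, I'll push up gently and feel the top stop.

```bash
python3 - <<'E'
from h import *
p0=readout.current_eef_pos();f0=readout.current_ft_force();p=stw(.0004,-.045,.2372)
for k in range(1,9):
    q=p.copy();q[2]+=.0006*k
    env.move_straight(q,vel=.02); z=readout.current_eef_pos()[2];f=readout.current_ft_force()
    print(k,round(z,5),f.round(2))
    if abs(f[2]-f0[2])>7: break
env.move_straight(p,vel=.02);print(readout.current_eef_pos(),readout.current_ft_force(),readout.current_opening(),readout.current_t())
E
```

```text
1 0.23746 [ 3.75 -0.87 -1.73]
2 0.23757 [ 5.51  0.31 -4.11]
3 0.23766 [ 6.48  0.12 -6.2 ]
[0.51702618 0.1526261  0.2374335 ] [ 3.74651964 -1.43350449 -0.30424904] 0.014023021011531977 10.2583
```

```bash
python3 - <<'E'
from h import *
z=.1773;p=stw(.0007,-.045,z)
print(env.move_straight(p,vel=.05,f_stop=15));env.hold(.3)
for _ in range(2):
    e=readout.current_eef_pos();print(e,readout.current_ft_force(),readout.current_moment())
    p[2]+=z-e[2]; env.move_straight(p,vel=.02);env.hold(.2)
e=readout.current_eef_pos();print(e,p[2],readout.current_opening(),readout.current_t(),readout.current_ft_force())
tcp=(e,readout.current_ee_rot());w=snapshot("wrist");s=snapshot("scene");pickle.dump((s,w,tcp,p),open("pics/d.pkl","wb"))
a=cv2.resize(s["pixels"][210:310,330:410],None,fx=5.8,fy=5.8,interpolation=2)
cv2.imwrite("pics/d.png",a[:,:,::-1])
d=stw(0,-.045,.195)-np.array(s["xyz"]);u=-d[:2]/np.hypot(*d[:2])
for dz in(-.002,0,.002):
    q=stw(0,-.045,.195+dz);print(dz,(proj(s,[q,q+[*(u*.007),0]])-[330,210])*5.8)
E
```

```text
False
[0.51722552 0.1527274  0.17747609] [ 2.73406054 -0.21388663  4.06292688] [-0.06841089 -0.58191841  0.01245641]
[0.51723244 0.15265377 0.17712468] [1.7466771  0.00630833 3.84211058] [-0.07218375 -0.5242962  -0.01307825]
[0.51720739 0.15266915 0.17727344] 0.17729923645423326 0.014144522313353973 12.8083 [1.554221   0.14834932 4.48791605]
-0.002 [[236.89419876 240.95773488]
 [235.30712536 256.42456604]]
0 [[237.35656112 236.44851362]
 [235.77015312 251.91391933]]
0.002 [[237.820097   231.92636549]
 [236.23436569 247.39024884]]
```

View pics/d.png

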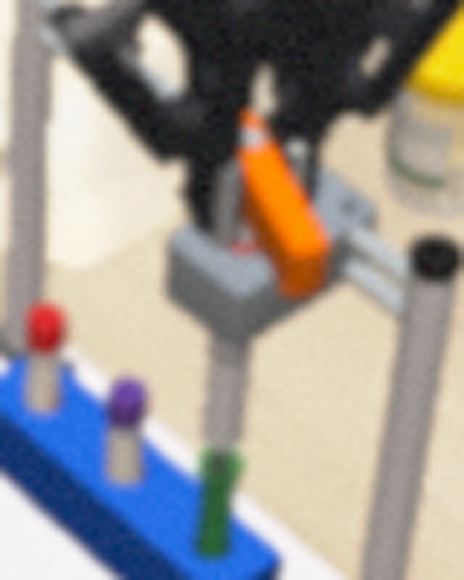

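The ring shows half sunk at the head's top face at about (243,247), and the rod is in the vial with all tubes upright. Now I turn the lever clockwise in steps, holding height.

```bash
cat > turn.py <<'E'
from h import *
import sys
p=pickle.load(open("pics/d.pkl","rb"))[3]; z=.1773
for th in map(float,sys.argv[1:]):
    env.move_straight(p,ori(head(th,1)),vel=.03)
    e=readout.current_eef_pos();r=R.from_quat(readout.current_ee_rot()).as_matrix()[:,0]
    a=(head(0,1)-np.arctan2(r[1],r[0])+np.pi)%(2*np.pi)-np.pi
    print(th,round(a,3),e.round(5),readout.current_ft_force().round(1),readout.current_moment().round(2),round(readout.current_opening(),4),readout.current_t(),flush=True)
    if abs(z-e[2])>.0002: p[2]+=(z-e[2])*.7
pickle.dump((*pickle.load(open("pics/d.pkl","rb"))[:3],p),open("pics/d.pkl","wb"))
E
python3 turn.py .1 .2 .3
```

```text
0.1 0.098 [0.51718 0.15274 0.1773 ] [2.1 0.3 3.8] [ 0.05 -0.6  -0.06] 0.0139 13.1583
0.2 0.197 [0.51714 0.15276 0.17728] [2.3 0.2 3.9] [ 0.09 -0.57 -0.03] 0.014 13.4083
0.3 0.296 [0.51709 0.15278 0.17725] [1.7 1.4 3.9] [ 0.02 -0.48 -0.05] 0.0134 13.6583
```

```bash
python3 turn.py .4 .5 .6 .7 .8 .9 1.0 1.1 1.16 1.2
```

```text
0.4 0.396 [0.51707 0.1527  0.17724] [2.9 0.2 3.8] [ 0.07 -0.49 -0.13] 0.0141 13.9083
0.5 0.496 [0.51699 0.15268 0.17728] [2.  0.7 4.8] [ 0.06 -0.36 -0.06] 0.0139 14.1583
0.6 0.597 [0.5169  0.15262 0.17728] [2.  0.7 3.7] [ 0.11 -0.32 -0.04] 0.0135 14.4083
0.7 0.697 [0.5168  0.15256 0.17724] [1.  0.3 5.7] [ 0.06 -0.2  -0.04] 0.0138 14.6583
0.8 0.797 [0.51672 0.15255 0.17723] [0.2 0.3 5.5] [ 0.02 -0.21 -0.05] 0.0137 14.9083
0.9 0.897 [0.51668 0.15257 0.17728] [ 0.4 -0.1  6.6] [ 0.05 -0.2  -0.05] 0.014 15.1583
1.0 0.998 [0.51665 0.15246 0.17724] [1.3 0.3 5.3] [ 0.05 -0.21 -0.03] 0.0141 15.4083
1.1 1.098 [0.51663 0.15248 0.1773 ] [0.4 0.2 5.7] [-0.   -0.14 -0.02] 0.014 15.6583
1.16 1.158 [0.51664 0.15248 0.17733] [0.3 0.3 5.3] [ 0.01 -0.1  -0.04] 0.0144 15.9083
1.2 1.197 [0.51663 0.15259 0.17731] [ 0.7 -0.5  6.3] [ 0.08 -0.13 -0.04] 0.0138 16.1583
```

```bash
python3 turn.py 1.22 1.24 1.26 1.28
```

```text
1.22 1.217 [0.51664 0.15249 0.17727] [1.4 0.  5.8] [ 0.   -0.12  0.04] 0.0138 16.4083
1.24 1.237 [0.51665 0.15249 0.17727] [1.1 0.7 6.4] [ 0.02 -0.16  0.1 ] 0.0141 16.6583
1.26 1.256 [0.51665 0.15253 0.17726] [ 1.3 -0.   6. ] [ 0.04 -0.18  0.3 ] 0.014 16.9083
1.28 1.274 [0.51663 0.15257 0.17727] [ 1.4 -1.4  5.9] [-0.02 -0.21  0.5 ] 0.0141 17.1583
```

The stop is felt: torque rises steadily beyond 1.24 rad. I'll ease to a light preload and check the ring, vial and tube pixel centroids numerically before handing in.

```bash
python3 turn.py 1.26; python3 - <<'E'
from h import *
env.hold(.3)
s0=pickle.load(open("pics/d.pkl","rb"))[0];s=snapshot("scene")
def cen(P,box,lo,hi):
    x0,x1,y0,y1=box;h=cv2.cvtColor(P,cv2.COLOR_RGB2HSV)[y0:y1,x0:x1];m=cv2.inRange(h,lo,hi);y,x=np.nonzero(m);return len(x),(x.mean()+x0).round(1) if len(x) else None,(y.mean()+y0).round(1) if len(x) else None
for n,b,lo,hi in(("green",(355,385,275,315),(45,80,40),(80,255,255)),("redcap",(330,345,258,276),(170,120,80),(180,255,255)),("purple",(345,360,270,290),(120,60,40),(150,255,255)),("ring",(360,385,240,262),(170,60,80),(180,255,255)),("orange",(345,400,215,275),(5,180,120),(16,255,255))):
    print(n,cen(s0["pixels"],b,lo,hi),cen(s["pixels"],b,lo,hi))
P=np.array([stw(-.017,-.045,.235)]);print("lever centre pred",proj(s,P))
print(readout.current_eef_pos(),readout.current_opening(),readout.current_finger_force(),readout.current_t())
E
```

```text
1.26 1.255 [0.51663 0.15251 0.17727] [ 0.6 -0.2  5.4] [-0.01 -0.16  0.31] 0.0142 17.4083
green (50, np.float64(367.2), np.float64(296.6)) (49, np.float64(367.1), np.float64(296.7))
redcap (10, np.float64(336.9), np.float64(266.1)) (9, np.float64(336.4), np.float64(266.1))
purple (42, np.float64(351.3), np.float64(279.4)) (42, np.float64(351.1), np.float64(279.4))
ring (4, np.float64(371.5), np.float64(252.8)) (3, np.float64(368.3), np.float64(251.0))
orange (172, np.float64(378.3), np.float64(248.2)) (185, np.float64(362.2), np.float64(244.6))
lever centre pred [[365.60182918 238.87517972]]
[0.51665225 0.1525067  0.17727853] 0.014004008077550261 63.96357690846344 17.7583
```

All of it agrees: the vial and tubes haven't moved, the lever points to the front, and the height is at the mark.

```bash
python3 -c "
from h import *
print(workorder.hand_in())"
```

```text
the job is handed in; nothing more can be done
None
```

The job is handed in, though no verdict came back: the probe is in the green vial with the leg at the mark, the cam lever is turned clockwise onto its stop and still gripped, and camera checks showed the vial and both capped tubes unmoved (about 18 s of the 42 s used).

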